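# Third hand for a serving board's end cap

### The job

The walnut serving board on the bench hook has lost its near end cap. Pick the cap up from the table, lay it on the bench hook in front of the board with its groove towards the tongue, and push it on so that the joint is fully closed and the board sits squarely against the fence. Finish while still holding it shut: keep pushing on the middle of the cap's outer edge, between the two screw holes, with a steady force of about 12 newtons so that I can drive the screws; do not ram the joint, and leave the spectacle case, the glass and the screwdriver where they are.

Things in the scene. Friction and masses are not known exactly. Their poses are not given: they have to be found in the camera images.
- hook: bench hook of light plywood, fixed: a lip hooks over the table's front edge, so it does not give way when pushed away from the robot. Bed 475 (x) x 200 (y) x 18 mm thick; origin at the centre of the bed's underside (table level), bed surface at z = +18 mm; x points along the bed away from the robot, z up
- fence: the fence, a light wooden bar 35 (x) x 200 (y) x 34 mm fixed across the far end of the bench hook's bed; origin at the centre of its underside, axes as those of the hook; its near face lies 17.5 mm in -x from the origin
- fence_face (a point): centre of the fence's near face, 12 mm above the bed (half the board's thickness)
- board: loose dark walnut serving board, 0.42 kg, on the bench hook 5 to 25 mm short of the fence and askew by up to 0.05 rad; a level push of 12 N squares it on the fence, but bearing down on the cap adds friction that can keep it askew. 170 (x) x 150 (y) x 24 mm without its tongue; origin centred under that rectangle; x points to its far end (hanging hole), tongue at -x
- tongue (a point): middle of the tip of the board's tongue: dark wood, 110 mm wide (y), 8 mm thick, sticking out 12 mm in -x at half height of the board, with corners rounded in plan
- shoulder (a point): middle of the board's near end face (at the tongue's root, half height); the cap's inner face must come to lie against it; axes as those of the board
- cap: loose dark walnut end cap, a bar 40 (x) x 150 (y) x 24 mm, 0.12 kg, flat on the table left or right of the bench hook; origin at the centre of its underside; either way up is the same. Groove (115 wide, 10 high, 14 mm deep, ends closed) in its +x face, at the start pointing away from the robot (within 0.45 rad). Slides on the bed with about 1 N, the board with 2 to 4 N
- cap_face (a point): centre of the cap's inner (+x, grooved) face, at half height
- cap_push (a point): centre of the cap's outer (-x) face, at half height: the place to push; two dark screw holes lie 58 mm to either side of it on that face
- glasses_case: dark blue spectacle case 64 x 158 x 33 mm on the table, on the other side of the bench hook than the cap; a bystander; origin at the centre of its underside
- tumbler: clear ribbed drinking glass, 64 mm across, 84 mm high, standing behind on the left; a bystander; origin at the centre of its underside
- screwdriver: the helper's screwdriver, 190 mm long, lying on the table behind the fence; a bystander; its origin is near its middle, x along it towards the tip
Things that resemble listed ones, but are neither listed nor needed, are in the scene too. Leave any pink or yellow look-alike of the cap alone.

How it is judged:
By the outcome, as a careful person would: the job done as asked, in the order asked, and still so for the second after the job is handed in, while the arm keeps its last pose, push and grip.
It also fails if it takes over 70 s, if anything falls off the work surface, if the arm or the gripper's body presses on something with over 40 N, if the wrist force passes 120 N, or if a joint passes its speed limit or range.

### The arm

A 6-joint arm with a two-finger parallel gripper is mounted at the origin on a cart in front of the work surface, level with it; the furniture and walls round the work are solid. World frame = base frame: x ahead of the robot, y to its left, z up, the work surface at z = 0. Lengths are in m, angles in degrees, forces in N, time in s.
With the tool pointing down it reaches from about 0.325 to 0.85 m from the base axis. Payload 4.4 kg.
Tool frame: the origin (TCP) lies at the very end of the fingers, on their centre line; the grasp point (between the pads) lies 19 mm behind it; z points along the fingers, y is the line along which they close (so a half turn about z gives the same grasp; the last joint's range is limited). The gripper opens to 94 mm and grips with 3 to 60 N. Pads are 16 mm wide; open, the fingers measure 119 mm over their backs; the gripper's body (75 mm by 177 mm) begins 78 mm behind the grasp point.
Start: joints at [62.538, 11.837, 88.321, -0, 79.842, -8.623], TCP at [0.186, 0.544, 0.179] pointing down, gripper open.
Joint ranges: [-156.59, 156.59], [-49.26, 127.26], [12.9, 141.05], [-63.56, 243.56], [4.71, 150.69], [-161.64, 161.64]. Speed limits (degrees/s): [159.86, 159.86, 180, 180, 180, 180].

### API

Orientations are given as [roll, pitch, yaw] about the fixed x, y, z axes, in that order (R = Rz(yaw) Ry(pitch) Rx(roll)).
In Python, from station import * gives the robot as it stands. The module is installed in compiled form; this text tells all that it offers.
- The arm moves only by the tool servo_tool, never from a script. Its arguments are lists of equal length, an entry for each row: "delta_pos": the shift along the tool's x, y, z in m, a list of three; "twist": the turn, a rotation vector about the tool's x, y, z in rad, a list of three; "grip": the finger opening in m, from 0 to 0.094. In form: {"delta_pos": [[tx, ty, tz], ...], "twist": [[ax, ay, az], ...], "grip": [grip, ...]}. A call has 1 to 8 rows; each row shifts and turns the commanded pose from where the row before left it, along the tool's axes as they then stand; what a row does not reach is not made up. A row lasts 1/10 s, in which the tool goes at most 50 mm and 8.59 degrees, less where a joint would pass 70% of its speed; a pose out of reach is approached as far as the arm can. A call is refused whole if a number of a shift passes 0.05 or a number of a turn 0.15, either way. A call with a gripper value outside its range is refused whole. The fingers move at their own pace and stop on an object; the grip force is fixed at half the most. Time passes only in rows, so rows that do not move let the fingers close. It gives the time, the measured TCP pose, the force, the opening and the grip force at its end, in the units of the state.
- observe(): the state, without advancing time (a new reading comes with each control period).
- grab_frame(name): name is "scene" or "top"; returns the picture (400x640x3 uint8, blue, green, red); there is no depth.
- calibration(name): a dict with "fovy" (degrees; the focal length in pixels is half the picture's height over the tangent of half this angle, whatever the lens; pixels are square), "cx", "cy" (the principal point, pixels), "position" and "rotation" of the camera in the world. Camera axes: x right, y down, z forward; pixel columns grow to the right and rows downward; lengths in m; the calibration is good to about 2 mm. A picture is of the moment at which its call begins. calibration takes no time and is no camera call.
- finish_job(): hands the job in; it is judged then, once.
The state is a dict: "clock": time; "joint_pos": joint angles; "qd": joint speeds; "joint_efforts": joint torques, N m; "tcp_pos": TCP position; "eef_rot": TCP orientation; "ft_force": force on the tool from outside, world axes, zero at the start; "ft_torque": the same for the moment, N m; "gripper_width": finger opening in m; "grip_force": force on a finger pad.
Only numpy, scipy, OpenCV 4.12 (cv2) and the standard library are available. Lean on these libraries where they do the work, as an engineer would, in place of code of your own. Each camera call takes 0.05 s, during which the arm holds its last target. There are 200 camera calls.

## Working session

There is one attempt and no reset: what is moved stays moved. The work goes in short steps, Python scripts to look and compute and a tool call to move; the robot and the scene stay as the last step left them, time stands still between calls to the robot, and variables do not carry over. Pictures are saved under pics/ and viewed, at most 10 in all, crops included, and the job is handed in when it is done.

Besides the shell and the picture viewer there is one more tool, called after "Emit:" as name(argument=value, ...) on one line, values as JSON. servo_tool: Moves the arm, as the interface text tells. Its arguments: {"type":"object","properties":{"delta_pos":{"type":"array","items":{"type":"array","items":{"type":"number"}}},"twist":{"type":"array","items":{"type":"array","items":{"type":"number"}}},"grip":{"type":"array","items":{"type":"number"}}},"required":["delta_pos","twist","grip"]}

```bash
mkdir -p pics; python3 - <<'E'
from station import *
import cv2
print(observe())
for n in("scene","top"):
    cv2.imwrite(f"pics/{n}0.png",grab_frame(n)); print(n,calibration(n))
E
```

```text
{'clock': 0.0, 'joint_pos': array([ 6.25384068e+01,  1.18815649e+01,  8.84029747e+01, -2.12998309e-04,
        7.98402558e+01, -8.62480781e+00]), 'qd': array([-1.98056976e-02,  2.69719015e-05,  8.82877879e-02,  8.20083123e-02,
        7.11846177e-03, -2.50450260e-02]), 'joint_efforts': array([-6.92185095e-04, -3.70875692e+01, -2.81412470e+01,  6.95674494e-02,
        3.63554503e-02, -1.58875469e-04]), 'tcp_pos': array([0.18528848, 0.54343863, 0.17803256]), 'eef_rot': array([-1.79876584e+02, -1.85075212e-02,  1.61163232e+02]), 'ft_force': array([ 0.96053003, -0.21590086,  0.26672219]), 'ft_torque': array([ 0.027575  , -0.08111649, -0.03059473]), 'grip_force': 0.0, 'gripper_width': 0.09422644390320159}
scene {'fovy': 53.74110095854107, 'cx': 323.7699955632189, 'cy': 201.31486056621907, 'position': array([0.31085427, 0.66118381, 0.93655787]), 'rotation': array([-140.74270841,    0.67998306, -157.93036585])}
top {'fovy': 51.40651726889974, 'cx': 322.54641894341, 'cy': 195.99899698961224, 'position': array([ 0.54566149, -0.00928497,  1.08791244]), 'rotation': array([-177.33211628,    0.57612584,  -91.6439817 ])}
```

View pics/top0.png

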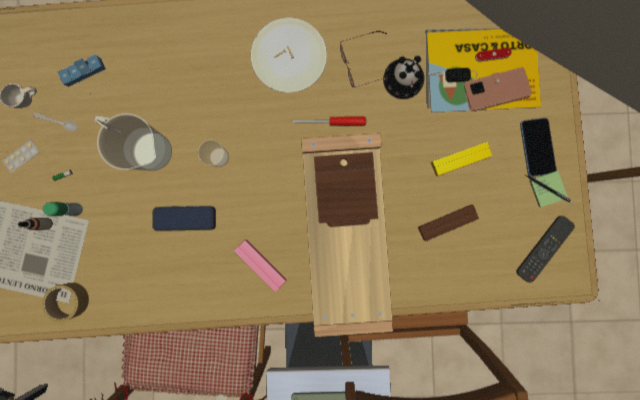

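View pics/scene0.png

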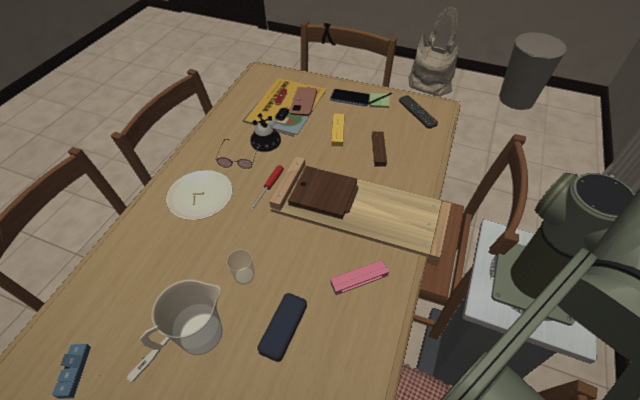

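Top view: the cap candidates are dark brown at (449,222), yellow at (462,158) and pink at (260,265). Only the dark walnut bar fits, and the blue case at (184,218) is on the other side of the hook, as described. The board is at about (346,188), its tongue at (352,224), and the hook runs from (342,143) to (352,328).

```bash
cat > h.py <<'E'
import numpy as np, cv2
from scipy.spatial.transform import Rotation as R
from station import *
def cam(n):
    c=calibration(n); return c,200/np.tan(np.radians(c["fovy"]/2)),R.from_euler("xyz",c["rotation"],degrees=True).as_matrix()
def px2w(n,uv,z):
    c,f,M=cam(n); uv=np.atleast_2d(np.float64(uv))
    d=np.c_[(uv-[c["cx"],c["cy"]])/f,np.ones(len(uv))]@M.T
    p=c["position"]; return p+d*((z-p[2])/d[:,2])[:,None]
def w2px(n,P):
    c,f,M=cam(n); q=(np.atleast_2d(P)-c["position"])@M
    return q[:,:2]/q[:,2:]*f+[c["cx"],c["cy"]]
def dark(im,box,thr=95):
    x0,y0,x1,y1=box; g=im[y0:y1,x0:x1].max(2)<thr
    g=cv2.morphologyEx(g.astype(np.uint8),cv2.MORPH_OPEN,np.ones((3,3)))
    k=max(cv2.findContours(g,cv2.RETR_EXTERNAL,cv2.CHAIN_APPROX_NONE)[0],key=cv2.contourArea)
    return k[:,0]+[x0,y0]
E
python3 - <<'E'
from h import *
im=cv2.imread("pics/top0.png")
for nm,box,z in(("cap",(410,195,490,250),.024),("board",(305,145,390,235),.042)):
    k=dark(im,box); P=px2w("top",k,z)[:,:2]
    r=cv2.minAreaRect((P*1000).astype(np.float32)); print(nm,r); print(cv2.boxPoints(r).round(1).tolist(), k.min(0),k.max(0))
print("hook corners bed", px2w("top",[(303,150),(381,147),(315,324),(391,321)],.018).round(4).tolist())
print("fence top",px2w("top",[(302,138),(380,134),(303,152),(381,148)],.052).round(4).tolist())
a=cv2.resize(im[185:255,400:500],None,fx=5,fy=5,interpolation=2)
b=cv2.resize(im[125:245,290:400],None,fx=5,fy=5,interpolation=2)
o=np.zeros((600,800,3),np.uint8); o[:245,:350]=cv2.resize(a,(350,245)); o[:600,360:800]=b[:,:440]
cv2.imwrite("pics/c1.png",o)
E
```

```text
cap ((519.2003784179688, -317.48309326171875), (40.52088165283203, 151.30929565429688), 21.090614318847656)
[[473.1000061035156, -254.1999969482422], [527.5, -395.3999938964844], [565.2999877929688, -380.79998779296875], [510.8999938964844, -239.60000610351562]] [419 205] [477 239]
board ((609.5107421875, -58.69568634033203), (176.9022674560547, 146.61627197265625), 2.7865211963653564)
[[517.5999755859375, 10.199999809265137], [524.7000122070312, -136.1999969482422], [701.4000244140625, -127.5999984741211], [694.2999877929688, 18.799999237060547]] [315 153] [376 225]
hook corners bed [[0.7166, 0.0473, 0.018], [0.7183, -0.1548, 0.018], [0.2708, 0.0286, 0.018], [0.2733, -0.1645, 0.018]]
fence top [[0.7416, 0.0472, 0.052], [0.7457, -0.1489, 0.052], [0.7061, 0.0456, 0.052], [0.7103, -0.1501, 0.052]]
```

View pics/c1.png

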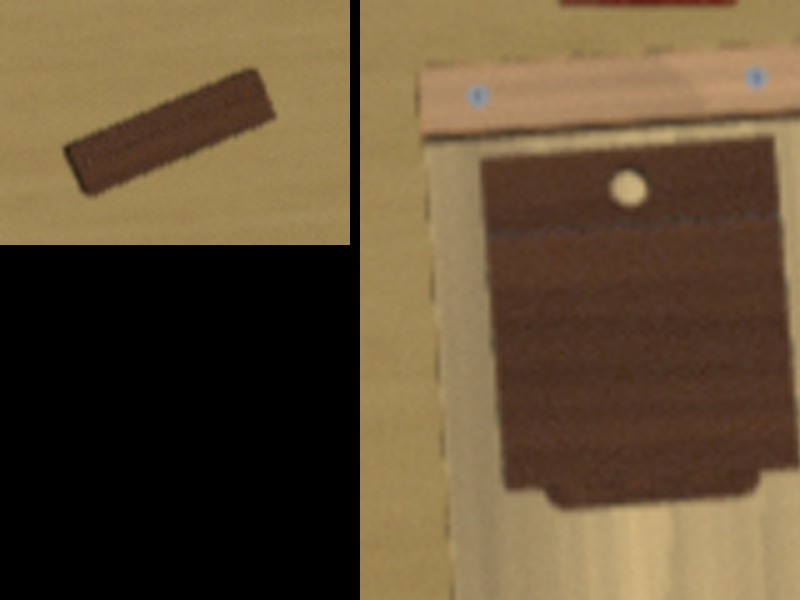

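The crop confirms it: a plain walnut bar 40 x 151 mm at (0.519,-0.317), with yaw 21°. The board measures about 177 x 147 mm including its tongue. Rotate the tool first, then travel.

Emit:
servo_tool(delta_pos=[[0, 0, 0], [0, 0, 0], [0, 0, 0], [0, 0, 0], [0, 0, 0], [0, 0, 0], [0, 0, 0], [0, 0, 0]], twist=[[0, 0, 0.125], [0, 0, 0.125], [0, 0, 0.125], [0, 0, 0.125], [0, 0, 0.125], [0, 0, 0.125], [0, 0, 0.124], [0, 0, 0]], grip=[0.094, 0.094, 0.094, 0.094, 0.094, 0.094, 0.094, 0.094])

```text
clock: 0.9
tcp_pos: [0.1855, 0.5438, 0.1785]
eef_rot: [-179.9, 0.0, 111.1]
ft_force: [-0.0, 0.2, -0.2]
gripper_width: 0.0943
grip_force: 0.0
```

Emit:
servo_tool(delta_pos=[[-0.045, 0, 0], [-0.045, 0, 0], [-0.045, 0, 0], [-0.045, 0, 0], [-0.045, 0, 0], [-0.045, 0, 0], [-0.045, 0, 0], [-0.045, 0, 0]], twist=[[0, 0, 0], [0, 0, 0], [0, 0, 0], [0, 0, 0], [0, 0, 0], [0, 0, 0], [0, 0, 0], [0, 0, 0]], grip=[0.094, 0.094, 0.094, 0.094, 0.094, 0.094, 0.094, 0.094])

```text
clock: 1.7
tcp_pos: [0.3153, 0.2067, 0.1791]
eef_rot: [180.0, 0.0, 111.3]
ft_force: [0.9, -0.1, 0.5]
gripper_width: 0.0939
grip_force: 0.0
```

Emit:
servo_tool(delta_pos=[[-0.045, 0, 0], [-0.045, 0, 0], [-0.045, 0, 0], [-0.045, 0, 0], [-0.045, 0, 0], [-0.045, 0, 0], [-0.045, 0, 0], [-0.045, 0, 0]], twist=[[0, 0, 0], [0, 0, 0], [0, 0, 0], [0, 0, 0], [0, 0, 0], [0, 0, 0], [0, 0, 0], [0, 0, 0]], grip=[0.094, 0.094, 0.094, 0.094, 0.094, 0.094, 0.094, 0.094])

```text
clock: 2.5
tcp_pos: [0.4449, -0.1295, 0.179]
eef_rot: [180.0, -0.0, 111.2]
ft_force: [0.4, 1.3, -0.0]
gripper_width: 0.094
grip_force: 0.0
```

Emit:
servo_tool(delta_pos=[[-0.045, 0, 0], [-0.045, 0, 0], [-0.045, 0, 0], [-0.045, 0, 0], [-0.02, 0, 0], [0, 0, 0]], twist=[[0, 0, 0], [0, 0, 0], [0, 0, 0], [0, 0, 0], [0, 0, 0], [0, 0, 0]], grip=[0.094, 0.094, 0.094, 0.094, 0.094, 0.094])

```text
clock: 3.1
tcp_pos: [0.5168, -0.3168, 0.1783]
eef_rot: [-180.0, -0.0, 111.1]
ft_force: [0.1, 0.5, -0.1]
gripper_width: 0.094
grip_force: 0.0
```

```bash
cat >> h.py <<'E'
def todo(xyz,yaw):
    s=observe(); M=R.from_euler("xyz",s["eef_rot"],degrees=True)
    print(round(s["clock"],2),"tcp",s["tcp_pos"].round(4),s["eef_rot"].round(2),"F",s["ft_force"].round(1),"w",round(s["gripper_width"],4))
    print("delta tool",(M.inv().apply(np.array(xyz)-s["tcp_pos"])).round(4),"twist",(M.inv()*R.from_euler("xyz",[180,0,yaw],degrees=True)).as_rotvec().round(4))
E
python3 - <<'E'
from h import *
todo([.519,-.3175,.006],111.1)
# hook yaw and board side lines by edges
im=cv2.imread("pics/top0.png"); k=dark(im,(305,145,390,235)); P=px2w("top",k,.042)[:,:2]*1000
# k right/left sides & ends
def fit(m,horiz):
    q=P[m]; 
    a=np.polyfit(q[:,1],q[:,0],1) if horiz else np.polyfit(q[:,0],q[:,1],1)
    return a, np.degrees(np.arctan(a[0]))
rows=k[:,1]; cols=k[:,0]; c=cols[(rows>165)&(rows<210)].mean()
side=(rows>165)&(rows<210)
print("left",fit(side&(cols<c),0)); print("right",fit(side&(cols>c),0))
inn=(cols>322)&(cols<368); print("far",fit(inn&(rows<165),1))
tip=(cols>332)&(cols<370)&(rows>215); print("tip",fit(tip,1))
E
```

```text
3.1 tcp [ 0.5168 -0.3168  0.1783] [-1.7997e+02 -1.0000e-02  1.1106e+02] F [ 0.1  0.5 -0.1] w 0.094
delta tool [-0.0015  0.0019  0.1723] twist [-0.0005 -0.0002 -0.0007]
left (array([  0.04966405, -16.73213804]), np.float64(2.843204345028906))
right (array([ 5.24478141e-02, -1.62878665e+02]), np.float64(3.0022875393950756))
far (array([-5.38897527e-02,  6.93209768e+02]), np.float64(-3.084671628292166))
tip (array([-7.77325675e-02,  5.17717611e+02]), np.float64(-4.444810055991016))
```

Emit:
servo_tool(delta_pos=[[-0.0015, 0.002, 0.04], [0, 0, 0.04], [0, 0, 0.04], [0, 0, 0.03], [0, 0, 0.016], [0, 0, 0.007], [0, 0, 0]], twist=[[0, 0, 0], [0, 0, 0], [0, 0, 0], [0, 0, 0], [0, 0, 0], [0, 0, 0], [0, 0, 0]], grip=[0.094, 0.094, 0.094, 0.094, 0.094, 0.094, 0.094])

```text
clock: 3.8
tcp_pos: [0.519, -0.3143, 0.0061]
eef_rot: [-180.0, -0.0, 111.1]
ft_force: [-0.3, -0.1, 0.3]
gripper_width: 0.0943
grip_force: 0.0
```

Emit:
servo_tool(delta_pos=[[0, 0, 0], [0, 0, 0], [0, 0, 0], [0, 0, 0], [0, 0, 0], [0, 0, 0], [0, 0, 0], [0, 0, 0]], twist=[[0, 0, 0], [0, 0, 0], [0, 0, 0], [0, 0, 0], [0, 0, 0], [0, 0, 0], [0, 0, 0], [0, 0, 0]], grip=[0.05, 0.044, 0.03, 0.03, 0.03, 0.03, 0.03, 0.03])

```text
clock: 4.6
tcp_pos: [0.519, -0.3149, 0.0061]
eef_rot: [-180.0, -0.0, 111.1]
ft_force: [0.3, -0.9, -0.2]
gripper_width: 0.033
grip_force: 0.0
```

Emit:
servo_tool(delta_pos=[[0, 0, 0], [0, 0, 0], [0, 0, 0], [0, 0, -0.02], [0, 0, -0.03], [0, 0, -0.04], [0, 0, -0.03], [0, 0, 0]], twist=[[0, 0, 0], [0, 0, 0], [0, 0, 0], [0, 0, 0], [0, 0, 0], [0, 0, 0], [0, 0, 0], [0, 0, 0]], grip=[0.03, 0.03, 0.03, 0.03, 0.03, 0.03, 0.03, 0.03])

```text
clock: 5.4
tcp_pos: [0.5226, -0.3176, 0.1323]
eef_rot: [179.7, 0.6, 111.1]
ft_force: [0.3, -0.4, 0.5]
gripper_width: 0.0301
grip_force: 0.0
```

```bash
python3 - <<'E'
from h import *
print(observe())
im=grab_frame("scene"); t=grab_frame("top")
o=np.vstack([cv2.resize(im[60:260,300:500],(300,300),interpolation=2),cv2.resize(t[150:300,380:530],(300,300),interpolation=2)])
cv2.imwrite("pics/c2.png",np.hstack([cv2.resize(o,(300,600)),cv2.resize(t[150:350,380:530],(450,600))])); 
cv2.imwrite("pics/top2.png",t);cv2.imwrite("pics/scene2.png",im)
E
```

```text
{'clock': 5.4, 'joint_pos': array([-3.93979882e+01,  1.79925473e+01,  8.63668028e+01,  2.09993159e-03,
        7.49853199e+01, -6.04899451e+01]), 'qd': array([-0.09814253,  2.84396117,  3.95632919, -0.02400446, -2.0346207 ,
       -0.03095916]), 'joint_efforts': array([ 1.37453824e-01, -3.95322847e+01, -2.58037019e+01,  2.17686250e-02,
        4.43819538e-01, -2.00359726e-03]), 'tcp_pos': array([ 0.52255544, -0.31763547,  0.13227571]), 'eef_rot': array([179.67541889,   0.56930834, 111.08981191]), 'ft_force': array([ 0.34033381, -0.42695366,  0.49420043]), 'ft_torque': array([-0.05420821,  0.04643462, -0.03295445]), 'grip_force': 0.0, 'gripper_width': 0.030101585976268812}
```

View pics/c2.png

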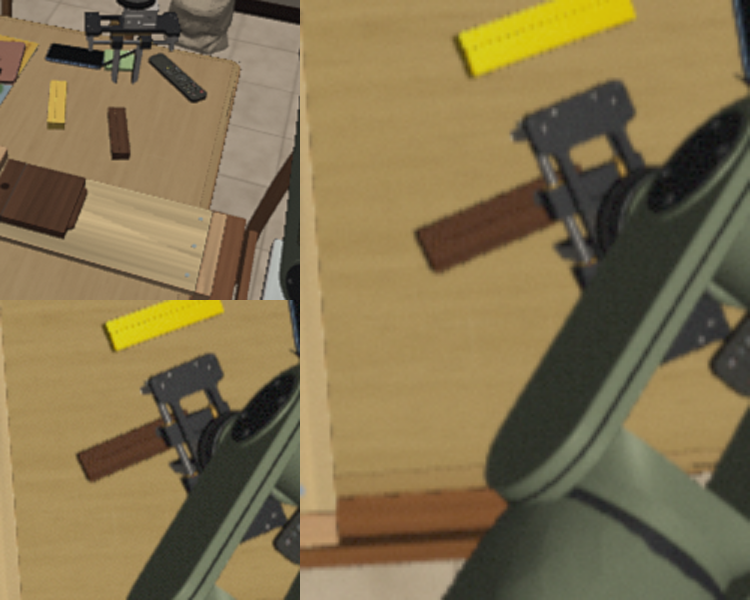

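```bash
python3 - <<'E'
from h import *
s=observe()
for n in("top","scene"): print(n,"tcp px",w2px(n,s["tcp_pos"]).round(1), "cap px",w2px(n,[.519,-.3175,.024]).round(1))
im=cv2.imread("pics/scene0.png"); k=dark(im,(365,125,395,170),90); P=px2w("scene",k,.020)[:,:2]*1000
print(cv2.minAreaRect(P.astype(np.float32)),k.min(0),k.max(0))
print("pink/case etc from both:")
for nm,a,b,z in(("yellow",(462,158),(338,129),.012),("pink",(260,265),(360,277),.012),("case",(184,218),(283,326),.02),("holeboard",(344,163),(323,175),.042),("hookNE",(381,134),(302,162),.052),("hookNW",(303,138),(275,192),.052)): print(nm,px2w("top",a,z).round(3),px2w("scene",b,z).round(3))
t=cv2.imread("pics/top2.png"); sc=cv2.imread("pics/scene2.png")
for n,q in(("top",t),("scene",sc)):
    cv2.circle(q,tuple(int(v) for v in w2px(n,s["tcp_pos"])[0]),3,(0,0,255),-1)
cv2.imwrite("pics/c3.png",np.hstack([cv2.resize(t[170:290,400:540],(400,343),interpolation=2),cv2.resize(sc[60:180,330:470],(400,343),interpolation=2)]))
E
```

```text
top tcp px [[459.9 223. ]] cap px [[447.9 222.4]]
scene tcp px [[381.7 122.2]] cap px [[378.9 145.8]]
((517.2054443359375, -309.67724609375), (40.123321533203125, 165.5787353515625), 21.170751571655273) [372 132] [386 166]
pink/case etc from both:
yellow [[ 0.684 -0.364  0.012]] [[ 0.683 -0.361  0.012]]
pink [[0.423 0.166 0.012]] [[0.421 0.167 0.012]]
case [[0.549 0.358 0.02 ]] [[0.549 0.363 0.02 ]]
holeboard [[ 0.677 -0.057  0.042]] [[ 0.637 -0.109  0.042]]
hookNE [[ 0.746 -0.151  0.052]] [[ 0.716 -0.128  0.052]]
hookNW [[0.742 0.045 0.052]] [[0.74  0.015 0.052]]
```

View pics/c3.png

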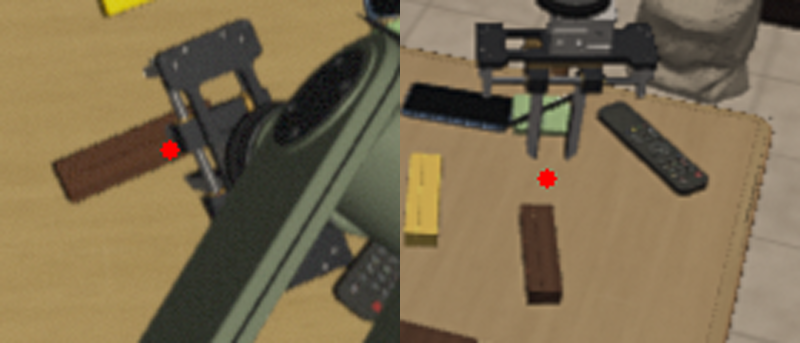

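```bash
python3 - <<'E'
from h import *
s=observe(); print(s["clock"],s["tcp_pos"],s["eef_rot"],s["qd"].round(2))
p=s["tcp_pos"]
for dz in(0,.01,.02,.03): print(dz,w2px("scene",p+[0,0,dz]).round(1))
print("y-20",w2px("scene",p+[0,-.02,0]).round(1),"x+20",w2px("scene",p+[.02,0,0]).round(1))
print("body", w2px("top",p+[0,0,.115]).round(1))
sc=cv2.imread("pics/scene2.png"); t=cv2.imread("pics/top2.png")
cv2.imwrite("pics/c4.png",np.hstack([cv2.resize(t[160:310,420:540],(400,500),interpolation=2),cv2.resize(sc[70:140,355:411],(400,500),interpolation=2)]))
E
```

```text
5.5 [ 0.51940338 -0.31517886  0.12675797] [1.79953413e+02 8.22746544e-02 1.11083362e+02] [0.03 1.96 2.59 0.12 0.15 0.  ]
0 [[381.7 122.2]]
0.01 [[382.1 119.6]]
0.02 [[382.4 117.1]]
0.03 [[382.7 114.5]]
y-20 [[383.5 118.4]] x+20 [[375.7 120.7]]
body [[478.1 224. ]]
```

View pics/c4.png

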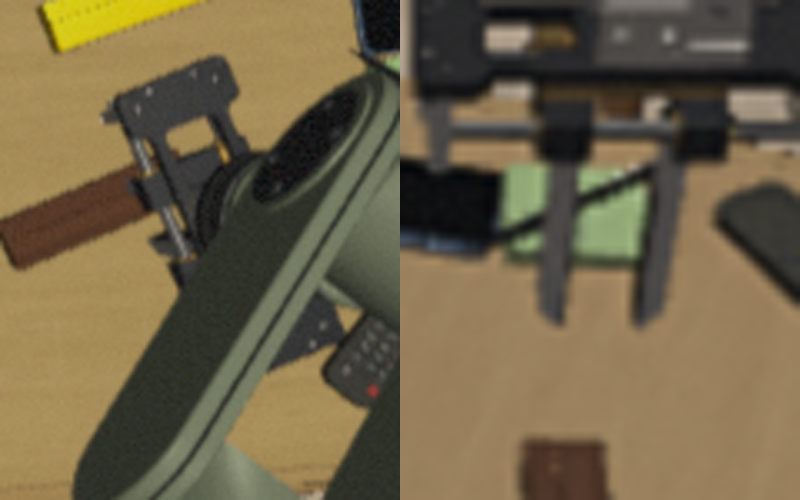

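The cap hasn't moved, and the fingers closed without touching anything. In the scene view the fingertips sit at (383,115), where (382,121) was predicted, so the real fingertips are apparently about 2 cm higher than reported. I'll open and descend by touch.

Emit:
servo_tool(delta_pos=[[0, 0, 0], [0, 0, 0], [0, 0, 0.04], [0, 0, 0.04], [0, 0, 0.03], [0, 0, 0.01], [0, 0, 0], [0, 0, 0]], twist=[[0, 0, 0], [0, 0, 0], [0, 0, 0], [0, 0, 0], [0, 0, 0], [0, 0, 0], [0, 0, 0], [0, 0, 0]], grip=[0.094, 0.094, 0.094, 0.094, 0.094, 0.094, 0.094, 0.094])

```text
clock: 6.3
tcp_pos: [0.5198, -0.3155, 0.007]
eef_rot: [180.0, 0.1, 111.1]
ft_force: [0.5, -0.8, 0.9]
gripper_width: 0.0907
grip_force: 0.0
```

Emit:
servo_tool(delta_pos=[[0, 0, 0.002], [0, 0, 0.002], [0, 0, 0]], twist=[[0, 0, 0], [0, 0, 0], [0, 0, 0]], grip=[0.094, 0.094, 0.094])

```text
clock: 6.6
tcp_pos: [0.5196, -0.3153, 0.0031]
eef_rot: [180.0, 0.1, 111.1]
ft_force: [-0.0, -0.3, -0.1]
gripper_width: 0.0939
grip_force: 0.0
```

```bash
python3 - <<'E'
from h import *
s=observe(); print(s["clock"],s["tcp_pos"],s["joint_pos"].round(2),s["ft_force"],w2px("scene",s["tcp_pos"]))
sc=grab_frame("scene"); t=grab_frame("top"); cv2.imwrite("pics/scene5.png",sc);cv2.imwrite("pics/top5.png",t)
cv2.imwrite("pics/c5.png",np.hstack([cv2.resize(sc[80:180,330:430],(600,600),interpolation=2)]))
E
```

```text
6.6 [ 0.51963043 -0.3152878   0.00309808] [-39.4   26.69  91.36   0.    61.86 -60.49] [-0.02199748 -0.32643639 -0.13483291] [[377.97379929 150.75426114]]
```

View pics/c5.png

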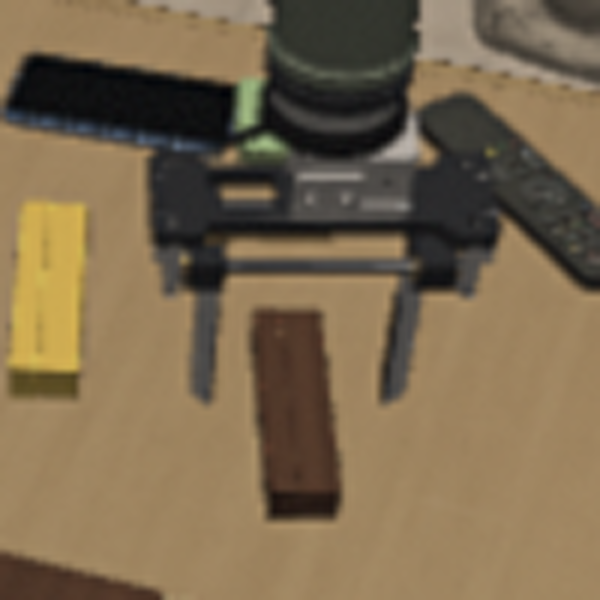

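View: fingers straddle the cap (tips at about (364,147) and (395,147), cap spanning (372..386,132..166)) and are not touching yet. Keep descending by touch.

Emit:
servo_tool(delta_pos=[[0, 0, 0.002], [0, 0, 0.002], [0, 0, 0]], twist=[[0, 0, 0], [0, 0, 0], [0, 0, 0]], grip=[0.094, 0.094, 0.094])

```text
clock: 7.0
tcp_pos: [0.5187, -0.3146, -0.0023]
eef_rot: [-180.0, -0.0, 111.1]
ft_force: [0.8, 0.1, 0.4]
gripper_width: 0.0939
grip_force: 0.0
```

Emit:
servo_tool(delta_pos=[[0, 0, 0.002], [0, 0, 0]], twist=[[0, 0, 0], [0, 0, 0]], grip=[0.094, 0.094])

```text
clock: 7.2
tcp_pos: [0.5188, -0.3147, -0.0042]
eef_rot: [-180.0, -0.0, 111.1]
ft_force: [-0.5, 0.2, 0.2]
gripper_width: 0.0936
grip_force: 0.0
```

The tool reports z below 0 without contact, so the reported z does read low. I'll keep going in small steps.

Emit:
servo_tool(delta_pos=[[0, 0, 0.002], [0, 0, 0.002], [0, 0, 0]], twist=[[0, 0, 0], [0, 0, 0], [0, 0, 0]], grip=[0.094, 0.094, 0.094])

```text
clock: 7.5
tcp_pos: [0.5188, -0.3146, -0.0083]
eef_rot: [-180.0, -0.0, 111.1]
ft_force: [-0.9, 0.3, -0.1]
gripper_width: 0.0941
grip_force: 0.0
```

Emit:
servo_tool(delta_pos=[[0, 0, 0.002], [0, 0, 0.001], [0, 0, 0]], twist=[[0, 0, 0], [0, 0, 0], [0, 0, 0]], grip=[0.094, 0.094, 0.094])

```text
clock: 7.8
tcp_pos: [0.5189, -0.3148, -0.0111]
eef_rot: [-180.0, -0.0, 111.1]
ft_force: [0.1, -0.3, -0.3]
gripper_width: 0.0943
grip_force: 0.0
```

Emit:
servo_tool(delta_pos=[[0, 0, 0.002], [0, 0, 0.001], [0, 0, 0]], twist=[[0, 0, 0], [0, 0, 0], [0, 0, 0]], grip=[0.094, 0.094, 0.094])

```text
clock: 8.1
tcp_pos: [0.5189, -0.3147, -0.0141]
eef_rot: [-180.0, -0.0, 111.1]
ft_force: [-0.2, 0.5, -0.4]
gripper_width: 0.0945
grip_force: 0.0
```

Emit:
servo_tool(delta_pos=[[0, 0, 0.002], [0, 0, 0.001], [0, 0, 0]], twist=[[0, 0, 0], [0, 0, 0], [0, 0, 0]], grip=[0.094, 0.094, 0.094])

```text
clock: 8.4
tcp_pos: [0.5189, -0.3147, -0.0171]
eef_rot: [-180.0, -0.0, 111.1]
ft_force: [0.1, -0.0, 0.1]
gripper_width: 0.0941
grip_force: 0.0
```

Emit:
servo_tool(delta_pos=[[0, 0, 0.001], [0, 0, 0.001], [0, 0, 0]], twist=[[0, 0, 0], [0, 0, 0], [0, 0, 0]], grip=[0.094, 0.094, 0.094])

```text
clock: 8.7
tcp_pos: [0.519, -0.3148, -0.019]
eef_rot: [-180.0, -0.0, 111.1]
ft_force: [0.2, 0.6, 0.3]
gripper_width: 0.0941
grip_force: 0.0
```

Emit:
servo_tool(delta_pos=[[0, 0, 0.001], [0, 0, 0.001], [0, 0, 0]], twist=[[0, 0, 0], [0, 0, 0], [0, 0, 0]], grip=[0.094, 0.094, 0.094])

```text
clock: 9.0
tcp_pos: [0.5189, -0.3148, -0.0211]
eef_rot: [-180.0, -0.0, 111.1]
ft_force: [-0.3, 0.3, -0.4]
gripper_width: 0.094
grip_force: 0.0
```

Emit:
servo_tool(delta_pos=[[0, 0, 0.001], [0, 0, 0.001], [0, 0, 0]], twist=[[0, 0, 0], [0, 0, 0], [0, 0, 0]], grip=[0.094, 0.094, 0.094])

```text
clock: 9.3
tcp_pos: [0.5189, -0.3148, -0.023]
eef_rot: [-180.0, -0.0, 111.1]
ft_force: [0.4, 0.3, 0.3]
gripper_width: 0.0939
grip_force: 0.0
```

Emit:
servo_tool(delta_pos=[[0, 0, 0.001], [0, 0, 0.001], [0, 0, 0]], twist=[[0, 0, 0], [0, 0, 0], [0, 0, 0]], grip=[0.094, 0.094, 0.094])

```text
clock: 9.6
tcp_pos: [0.5189, -0.3148, -0.0251]
eef_rot: [-180.0, -0.0, 111.1]
ft_force: [0.7, 0.9, -0.8]
gripper_width: 0.0941
grip_force: 0.0
```

```bash
cat >> h.py <<'E'
def tips(im,ref,box):
    x0,y0,x1,y1=box
    d=cv2.absdiff(im,ref)[y0:y1,x0:x1].max(2)>28
    d=cv2.morphologyEx(d.astype(np.uint8),cv2.MORPH_OPEN,np.ones((2,2)))
    return {x0+i:y0+int(np.max(np.nonzero(d[:,i])[0])) for i in range(x1-x0) if d[:,i].any()}
E
python3 - <<'E'
from h import *
ref=cv2.imread("pics/scene0.png"); b=(355,100,405,185)
print("c5",tips(cv2.imread("pics/scene5.png"),ref,b))
im=grab_frame("scene"); cv2.imwrite("pics/scene6.png",im); print("now",tips(im,ref,b))
s=observe(); M=R.from_euler("xyz",s["eef_rot"],degrees=True).as_matrix()
for z in(0,.01,.02): 
  p=s["tcp_pos"].copy(); p[2]=z; print(z,w2px("scene",[p-M[:,1]*.053,p+M[:,1]*.053]).round(1).tolist())
print(s["tcp_pos"],s["ft_force"],s["ft_torque"])
E
```

```text
c5 {355: 121, 356: 121, 357: 124, 358: 129, 359: 129, 360: 129, 361: 129, 362: 129, 363: 146, 364: 147, 365: 147, 366: 146, 367: 135, 368: 128, 369: 126, 370: 126, 371: 126, 372: 126, 373: 126, 374: 126, 375: 126, 376: 126, 377: 126, 378: 126, 379: 126, 380: 126, 381: 126, 382: 126, 383: 126, 384: 126, 385: 126, 386: 126, 387: 126, 388: 126, 389: 126, 390: 126, 391: 126, 392: 126, 393: 126, 394: 147, 395: 147, 396: 147, 397: 146, 398: 145, 399: 140, 400: 135, 401: 129, 402: 129, 403: 129, 404: 129}
now {355: 130, 356: 130, 357: 132, 358: 136, 359: 136, 360: 135, 361: 136, 362: 150, 363: 153, 364: 153, 365: 153, 366: 146, 367: 136, 368: 133, 369: 133, 370: 133, 371: 133, 372: 133, 373: 133, 374: 132, 375: 132, 376: 132, 377: 132, 378: 132, 379: 132, 380: 132, 381: 128, 382: 128, 383: 128, 384: 132, 385: 133, 386: 133, 387: 133, 388: 133, 389: 133, 390: 133, 391: 133, 392: 133, 393: 153, 394: 153, 395: 153, 396: 153, 397: 152, 398: 146, 399: 141, 400: 136, 401: 136, 402: 136, 403: 136, 404: 136}
0 [[393.6, 151.6], [362.5, 151.5]]
0.01 [[394.0, 149.5], [362.6, 149.4]]
0.02 [[394.4, 147.3], [362.8, 147.2]]
[ 0.51898661 -0.31481269 -0.02497239] [ 0.36181136 -0.88404675 -0.21098319] [-0.11700502  0.06321368  0.03442058]
```

Pixel tips (row 153) put the fingertips at the table now, and the xy agrees to a few mm. So reported z ≈ true z − 26 mm. Now grip.

Emit:
servo_tool(delta_pos=[[0, 0, -0.001], [0, 0, 0], [0, 0, 0], [0, 0, 0], [0, 0, 0], [0, 0, 0], [0, 0, 0], [0, 0, 0]], twist=[[0, 0, 0], [0, 0, 0], [0, 0, 0], [0, 0, 0], [0, 0, 0], [0, 0, 0], [0, 0, 0], [0, 0, 0]], grip=[0.06, 0.05, 0.044, 0.03, 0.03, 0.03, 0.03, 0.03])

```text
clock: 10.45
tcp_pos: [0.5189, -0.3149, -0.0239]
eef_rot: [-180.0, -0.0, 111.1]
ft_force: [-0.6, -0.6, 0.9]
gripper_width: 0.0394
grip_force: 30.0
```

Emit:
servo_tool(delta_pos=[[0, 0, 0], [0, 0, 0], [0, 0, 0], [0, 0, 0]], twist=[[0, 0, 0], [0, 0, 0], [0, 0, 0], [0, 0, 0]], grip=[0.03, 0.03, 0.03, 0.03])

```text
clock: 10.85
tcp_pos: [0.5189, -0.3149, -0.0239]
eef_rot: [-180.0, -0.0, 111.1]
ft_force: [-0.6, 0.1, 1.0]
gripper_width: 0.0396
grip_force: 30.0
```

Emit:
servo_tool(delta_pos=[[0, 0, -0.01], [0, 0, -0.03], [0, 0, -0.04], [0, 0, -0.02], [0, 0, 0], [0, 0, 0], [0, 0, 0], [0, 0, 0]], twist=[[0, 0, 0], [0, 0, 0], [0, 0, 0], [0, 0, 0], [0, 0, 0.08], [0, 0, 0.12], [0, 0, 0.116], [0, 0, 0]], grip=[0.03, 0.03, 0.03, 0.03, 0.03, 0.03, 0.03, 0.03])

```text
clock: 11.65
tcp_pos: [0.5193, -0.3148, 0.0768]
eef_rot: [180.0, 0.0, 93.0]
ft_force: [0.1, 0.1, -1.7]
gripper_width: 0.0399
grip_force: 30.0
```

Emit:
servo_tool(delta_pos=[[0.02, -0.003, 0], [0.04, -0.006, 0], [0.045, -0.007, 0], [0.045, -0.007, 0], [0.045, -0.007, 0], [0.04, -0.006, 0], [0.019, -0.003, 0], [0, 0, 0]], twist=[[0, 0, 0], [0, 0, 0], [0, 0, 0], [0, 0, 0], [0, 0, 0], [0, 0, 0], [0, 0, 0], [0, 0, 0]], grip=[0.03, 0.03, 0.03, 0.03, 0.03, 0.03, 0.03, 0.03])

```text
clock: 12.45
tcp_pos: [0.4659, -0.0607, 0.0762]
eef_rot: [-180.0, -0.0, 93.3]
ft_force: [0.3, 0.0, -1.4]
gripper_width: 0.0393
grip_force: 30.0
```

```bash
python3 - <<'E'
from h import *
todo([.467,-.0635,-.005],93)
im=grab_frame("top"); cv2.imwrite("pics/top7.png",im); sc=grab_frame("scene"); cv2.imwrite("pics/scene7.png",sc)
cv2.imwrite("pics/c7.png",np.hstack([cv2.resize(im[120:330,290:430],(400,600),interpolation=2),cv2.resize(sc[140:280,270:363],(400,600),interpolation=2)]))
E
```

```text
12.45 tcp [ 0.4659 -0.0607  0.0762] [-1.7997e+02 -5.0000e-02  9.3330e+01] F [ 0.3  0.  -1.4] w 0.0393
delta tool [-0.003   0.001   0.0812] twist [-0.0005 -0.0009  0.0058]
```

View pics/c7.png

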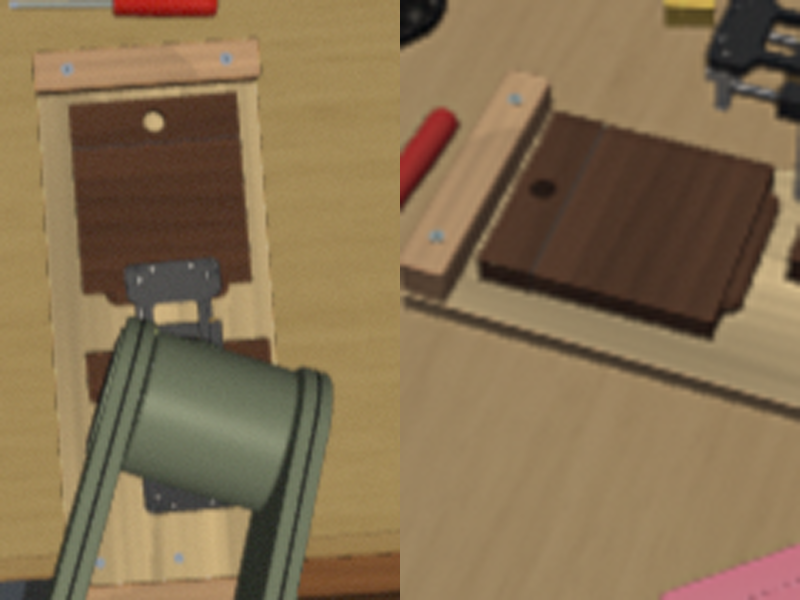

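Top crop: the held cap (crop (88..270,345..400)) is squarely in front of the tongue, with a free gap. Lower it to just above the bed.

Emit:
servo_tool(delta_pos=[[-0.003, 0.001, 0.02], [0, 0, 0.03], [0, 0, 0.02], [0, 0, 0.008], [0, 0, 0], [0, 0, 0.001], [0, 0, 0]], twist=[[0, 0, 0.006], [0, 0, 0], [0, 0, 0], [0, 0, 0], [0, 0, 0], [0, 0, 0], [0, 0, 0]], grip=[0.03, 0.03, 0.03, 0.03, 0.03, 0.03, 0.03])

```text
clock: 13.25
tcp_pos: [0.4694, -0.0669, -0.0017]
eef_rot: [179.9, 0.1, 92.6]
ft_force: [-0.1, -0.6, -0.4]
gripper_width: 0.0396
grip_force: 30.0
```

```bash
python3 - <<'E'
from h import *
todo([.467,-.0635,-.006],93)
im=grab_frame("top"); cv2.imwrite("pics/top8.png",im)
ref=cv2.imread("pics/top0.png")
# board unmoved?; cap ends: dark brown pixels on the bed in rows near the cap
g=im.astype(int); 
for y in range(236,262,2):
    r=g[y,300:400]; print(y,''.join('#' if v.max()<95 and v[2]>v[0]+8 else ('o' if v.max()<95 else '.') for v in r))
print(w2px("top",[[.487,-.141,.042],[.447,-.141,.042],[.487,.009,.042],[.447,.009,.042]]).round(1).tolist())
E
```

```text
13.25 tcp [ 0.4694 -0.0669 -0.0017] [1.7986e+02 6.0000e-02 9.2630e+01] F [-0.1 -0.6 -0.4] w 0.0396
delta tool [ 0.0035 -0.0023  0.0043] twist [ 0.0024  0.001  -0.0065]
236 .................................###...#o#..################ooooooo#.......#######..................
238 .................................##....##...#o#......############oo###############..................
240 ........................######.####....#....##.........##.#.######################..................
242 ........................#########.....o#...###.................#.##################.................
244 ........................########.#...##....##..........................################...####......
246 .........................########....o#...##.................................##############o#o#####.
248 ........................######o.....##....o........................................#.#####oo####oo##
250 ........................######......##...##..............................................#oo#..##o##
252 ........................#####o.....#o....o#..............................................#oo#...o##.
254 .........................###o.#....o#...o#...............................................#o#...###..
256 ...........................###....#o...##................................................oo#...##...
258 ..........................##.#....o....##................................................#o....o#...
260 ..........................###....#o....#................................................#oo....o....
[[380.0, 237.3], [380.5, 253.3], [320.1, 239.0], [320.6, 255.0]]
```

```bash
python3 - <<'E'
from h import *
im=cv2.imread("pics/top8.png").astype(float).max(2)
def edge(y,a,b): # subpixel crossing of 95..
    r=im[y,a:b]; t=(r.max()+r.min())/2; s=np.nonzero(np.diff(np.sign(r-t)))[0]; i=s[0]; return a+i+(t-r[i])/(r[i+1]-r[i])
L=[(edge(y,318,328),y) for y in range(242,252,2)]; Rr=[(edge(y,377,388),y) for y in range(238,243)]
print("capL",px2w("top",L,.042)[:,:2].round(4).tolist(),"\ncapR",px2w("top",Rr,.042)[:,:2].round(4).tolist())
bl=[(edge(y,308,325),y) for y in range(165,212,6)]; br=[(edge(y,368,384),y) for y in range(165,212,6)]
A=px2w("top",bl,.042); B=px2w("top",br,.042)
pa=np.polyfit(A[:,0],A[:,1],1); pb=np.polyfit(B[:,0],B[:,1],1); print("board",pa,pb, "mid at .467",(np.polyval(pa,.467)+np.polyval(pb,.467))/2)
# hook sides at bed
hl=[(edge(y,296,312),y) for y in range(160,230,6)]; print("hookL px",np.round(hl,1).tolist())
ft=[(x,edge2) for x,edge2 in []]
E
```

```text
capL [[0.4793, 0.0028], [0.4743, 0.0027], [0.4693, 0.0027], [0.4643, 0.003], [0.4593, 0.0035]] 
capR [[0.485, -0.1469], [0.4825, -0.147], [0.48, -0.1473], [0.4775, -0.1473], [0.475, -0.1482]]
board [ 0.04226023 -0.00939424] [ 0.0502371  -0.16484725] mid at .467 -0.06552262075698244
hookL px [[298.7, 160.0], [302.3, 166.0], [297.8, 172.0], [303.2, 178.0], [303.3, 184.0], [296.5, 190.0], [304.4, 196.0], [304.5, 202.0], [302.0, 208.0], [305.3, 214.0], [296.8, 220.0], [306.3, 226.0]]
```

```bash
python3 - <<'E'
from h import *
todo([.467,-.060,-.006],93); grab_frame("top"); todo([.467,-.060,-.006],93)
E
```

```text
13.3 tcp [ 0.4693 -0.0668 -0.0017] [1.7986e+02 5.0000e-02 9.2630e+01] F [ 0.4  0.5 -0.6] w 0.0401
delta tool [ 0.0069 -0.002   0.0043] twist [ 0.0024  0.0009 -0.0064]
13.35 tcp [ 0.4692 -0.0667 -0.0018] [1.7987e+02 5.0000e-02 9.2640e+01] F [ 0.4 -0.6 -1.2] w 0.04
delta tool [ 0.0068 -0.0019  0.0042] twist [ 0.0022  0.0009 -0.0063]
```

Emit:
servo_tool(delta_pos=[[0.004, -0.001, 0], [0.003, 0, 0], [0, 0, 0], [0, 0, 0.002], [0, 0, 0.001], [0, 0, 0]], twist=[[0, 0, -0.006], [0, 0, 0], [0, 0, 0], [0, 0, 0], [0, 0, 0], [0, 0, 0]], grip=[0.03, 0.03, 0.03, 0.03, 0.03, 0.03])

```text
clock: 13.95
tcp_pos: [0.4667, -0.0592, -0.0059]
eef_rot: [-180.0, -0.0, 93.0]
ft_force: [-0.2, -0.3, 0.2]
gripper_width: 0.0399
grip_force: 30.0
```

Emit:
servo_tool(delta_pos=[[0, 0, 0.001], [0, 0, 0]], twist=[[0, 0, 0], [0, 0, 0]], grip=[0.03, 0.03])

```text
clock: 14.15
tcp_pos: [0.4667, -0.0592, -0.0059]
eef_rot: [-180.0, -0.0, 93.0]
ft_force: [-3.0, 1.6, 7.6]
gripper_width: 0.0398
grip_force: 30.0
```

Contact with the bed at the expected height. Release, lift, then look.

Emit:
servo_tool(delta_pos=[[0, 0, -0.0005], [0, 0, 0], [0, 0, 0], [0, 0, 0], [0, 0, -0.01], [0, 0, -0.03], [0, 0, -0.02], [0, 0, 0]], twist=[[0, 0, 0], [0, 0, 0], [0, 0, 0], [0, 0, 0], [0, 0, 0], [0, 0, 0], [0, 0, 0], [0, 0, 0]], grip=[0.045, 0.05, 0.055, 0.055, 0.055, 0.055, 0.055, 0.055])

```text
clock: 14.95
tcp_pos: [0.47, -0.0603, 0.0572]
eef_rot: [179.6, 0.2, 93.0]
ft_force: [0.9, -0.5, -0.5]
gripper_width: 0.0549
grip_force: 0.0
```

Emit:
servo_tool(delta_pos=[[0, -0.02, 0], [0, -0.03, 0], [0, -0.01, 0], [0, 0, 0], [0, 0, 0]], twist=[[0, 0, 0], [0, 0, 0], [0, 0, 0], [0, 0, 0], [0, 0, 0]], grip=[0, 0, 0, 0, 0])

```text
clock: 15.45
tcp_pos: [0.4077, -0.0626, 0.0538]
eef_rot: [179.9, 0.0, 93.0]
ft_force: [-0.1, 0.4, 0.0]
gripper_width: 0.0185
grip_force: 0.0
```

```bash
python3 - <<'E'
from h import *
todo([.41,-.06,-.004],91.5)
im=grab_frame("top"); cv2.imwrite("pics/top9.png",im)
g=im.astype(int)
for y in range(222,262,2):
    r=g[y,305:395]; print(y,''.join('#' if v.max()<95 and v[2]>v[0]+8 else ('o' if v.max()<95 else '.') for v in r))
q=cv2.imread("pics/top8.png").max(2)
E
```

```text
15.45 tcp [ 0.4077 -0.0626  0.0538] [1.7993e+02 2.0000e-02 9.2950e+01] F [-0.1  0.4  0. ] w 0.0185
delta tool [0.0025 0.0023 0.0578] twist [0.0013 0.0003 0.0253]
222 ................#....##########################################...........................
224 .......................############################.......................................
226 ..........................................................................................
228 ..........................................................................................
230 ..........................................................................................
232 ..........................................................................................
234 ..........................................................................................
236 ..........................................................................................
238 ...................................................#######################................
240 ...........................##.#########oooooooooooooo.oooooooo############.....
[... 261 characters left out ...]
oooooooo###########................
248 ................###############oooooooooooooooooooooooooooooooo############...............
250 ................###############ooooooooooooooooooooooooooooooo#############...............
252 ................################oooooooooooooooooooooooooooo#####..#......................
254 .................#################o.oooo...............#ooo#..............................
256 ....................................ooo.................ooo#..............................
258 ....................................ooo#................#oo#..............................
260 ...................................#.oo#................#oo#..............................
```

```bash
cat >> h.py <<'E'
def edge(im,y,a,b):
    r=im[y,a:b]; t=(r.max()+r.min())/2; i=np.nonzero(np.diff(np.sign(r-t)))[0][0]; return (a+i+(t-r[i])/(r[i+1]-r[i]),y)
def line(im,ys,a,b,z):
    P=px2w("top",[edge(im,y,a,b) for y in ys],z); return np.polyfit(P[:,0],P[:,1],1)
E
python3 - <<'E'
from h import *
im=cv2.imread("pics/top9.png").astype(float).max(2)
for n,ys,(a,b),(c,d),z,x in(("cap",range(243,251),(315,326),(374,385),.042,.467),("board",range(160,214,3),(310,327),(370,384),.042,.467),("tongue",range(223,224),(320,332),(364,376),.034,.519)):
    if n=="tongue":
        P=px2w("top",[edge(im,y,*q) for y in ys for q in((320,333),(364,378))],z); print(n,P[:,:2].round(4).tolist()); continue
    l=line(im,ys,a,b,z); r=line(im,ys,c,d,z); print(n,"yaws",np.degrees([l[0],r[0]]).round(2),"ends",np.polyval(l,x).round(4),np.polyval(r,x).round(4),"mid",((np.polyval(l,x)+np.polyval(r,x))/2).round(4))
# cap front edge & fence near edge: transposed scan
T=im.T.copy()
def hl(xs,a,b,z):
    P=px2w("top",[edge(T,x,a,b)[::-1] for x in xs],z); return np.polyfit(P[:,1],P[:,0],1)
for n,xs,a,b,z in(("capfront",list(range(324,330))+list(range(368,377)),234,246,.042),("boardfar",range(322,372,4),146,160,.042),("boardnear-tip",range(338,368,3),219,230,.034)):
    p=hl(xs,a,b,z); print(n,"yaw",-np.degrees(p[0]).round(2),"x at y=-.062",np.polyval(p,-.062).round(4))
E
```

```text
cap yaws [-1.46  6.45] ends 0.0102 -0.1394 mid -0.0646
board yaws [2.71 2.81] ends 0.0096 -0.1411 mid -0.0657
tongue [[0.5264, -0.0083], [0.5234, -0.1132]]
capfront yaw 2.72 x at y=-.062 0.4874
boardfar yaw 2.04 x at y=-.062 0.7134
boardnear-tip yaw 2.64 x at y=-.062 0.519
```

The cap sits at yaw 2.7°, matching the board's 2.75°, and its mid is within about 1 mm of the board's axis. Lower the closed fingers behind it.

Emit:
servo_tool(delta_pos=[[-0.0035, 0, 0.01], [0, 0, 0.025], [0, 0, 0.015], [0, 0, 0.006], [0, 0, 0.002], [0, 0, 0]], twist=[[0, 0, 0], [0, 0, 0], [0, 0, 0], [0, 0, 0], [0, 0, 0], [0, 0, 0]], grip=[0, 0, 0, 0, 0, 0])

```text
clock: 16.1
tcp_pos: [0.4074, -0.066, -0.0044]
eef_rot: [180.0, 0.0, 93.0]
ft_force: [-0.4, 0.4, -0.2]
gripper_width: 0.0003
grip_force: 0.0
```

```bash
python3 - <<'E'
from h import *
todo([.43,-.0665,-.004],92.7)
sc=grab_frame("scene"); cv2.imwrite("pics/scene10.png",sc); t=grab_frame("top"); cv2.imwrite("pics/top10.png",t)
print(w2px("scene",[[.42,-.0665,.022],[.447,-.0656,.03],[.45,.0085,.042],[.443,-.1405,.042]]).round(1).tolist())
cv2.imwrite("pics/c10.png",np.hstack([cv2.resize(sc[130:280,320:470],(600,600),interpolation=2)]))
E
```

```text
16.1 tcp [ 0.4074 -0.066  -0.0044] [180.     0.    92.99] F [-0.4  0.4 -0.2] w 0.0003
delta tool [-0.0017  0.0226 -0.0004] twist [0.    0.    0.005]
[[386.1, 209.3], [377.5, 205.2], [369.0, 221.4], [386.4, 185.1]]
```

View pics/c10.png

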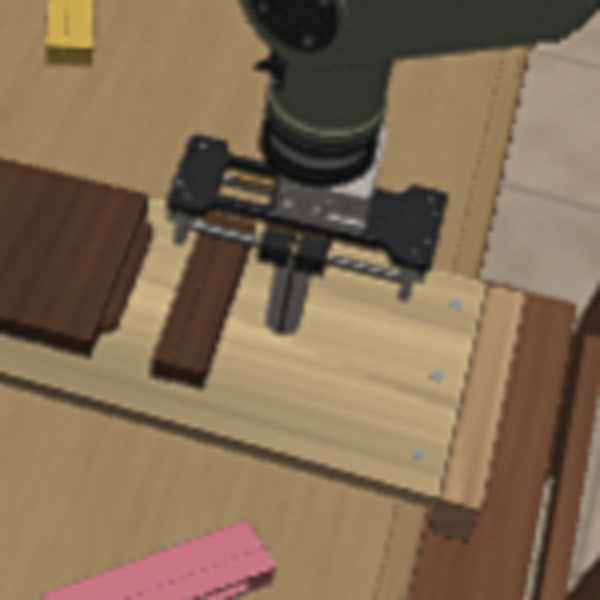

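Scene crop: closed fingertips at (391,212), behind the cap's middle, with clear space on both sides of the cap. Approach, then push slowly.

Emit:
servo_tool(delta_pos=[[0, 0.008, 0], [0, 0.008, 0], [0, 0.005, 0], [0, 0.003, 0], [0, 0.003, 0], [0, 0.003, 0], [0, 0.003, 0], [0, 0.003, 0]], twist=[[0, 0, 0], [0, 0, 0], [0, 0, 0], [0, 0, 0], [0, 0, 0], [0, 0, 0], [0, 0, 0], [0, 0, 0]], grip=[0, 0, 0, 0, 0, 0, 0, 0])

```text
clock: 17.0
tcp_pos: [0.4428, -0.0639, -0.0045]
eef_rot: [-180.0, -0.0, 93.0]
ft_force: [-0.7, -0.6, -0.1]
gripper_width: 0.0002
grip_force: 0.3
```

Emit:
servo_tool(delta_pos=[[0, 0.003, 0], [0, 0.003, 0], [0, 0.003, 0], [0, 0.003, 0], [0, 0.003, 0], [0, 0, 0]], twist=[[0, 0, 0], [0, 0, 0], [0, 0, 0], [0, 0, 0], [0, 0, 0], [0, 0, 0]], grip=[0, 0, 0, 0, 0, 0])

```text
clock: 17.6
tcp_pos: [0.4586, -0.0633, -0.0042]
eef_rot: [180.0, 0.0, 93.0]
ft_force: [-0.1, 0.9, 0.6]
gripper_width: 0.0004
grip_force: 0.0
```

```bash
cat > chk.py <<'E'
from h import *
import sys
todo([.5,-.06,-.004],92)
im=grab_frame("top"); cv2.imwrite(f"pics/{sys.argv[1]}.png",im); g=im.astype(int)
for y in range(206,252,2):
    r=g[y,305:395]; print(y,''.join('#' if v.max()<95 and v[2]>v[0]+8 else ('o' if v.max()<95 else '.') for v in r))
E
python3 chk.py top11
```

```text
17.6 tcp [ 0.4586 -0.0633 -0.0042] [1.7996e+02 1.0000e-02 9.2990e+01] F [-0.1  0.9  0.6] w 0.0004
delta tool [ 0.0011  0.0415 -0.0002] twist [0.0008 0.0002 0.0172]
206 .............###########################################################..................
208 .............##########################################################...................
210 ..............##########################################################..................
212 ..............##########################################################..................
214 ..............#########################################o################..................
216 ..............###############.#####ooo.ooooooooooo..ooooooo##############.................
218 ..............################oooooooo.oooooooooooooooo.oooo#######.......................
220 ..............################ooo..oooooooooooooooooooo.oooo####..........................
222 ...............#.....#########oooooooooooooooooooooooooooooo###...........................
224 .......................#######ooooooooooooooooooooooooooooo#.................
[... 548 characters left out ...]
ooo################................
238 ...............####################################...oooo################................
240 ................##############...oo####o########oo####oooo################................
242 ................###########o#...#o#...o############o##oo#o###########.....................
244 ................##########o.....#o...#o##......#########oo####............................
246 ................####.#..####....#....o##.........#############o####.......................
248 ........................#o.....##...#o#....................###############................
250 ........................#.#....o....o#.........................##.##############...####...
```

The cap slides straight, and about 7 mm remain to the tongue. Continue gently.

Emit:
servo_tool(delta_pos=[[0, 0.002, 0], [0, 0.002, 0], [0, 0.002, 0], [0, 0.002, 0], [0, 0.002, 0], [0, 0, 0]], twist=[[0, 0, 0], [0, 0, 0], [0, 0, 0], [0, 0, 0], [0, 0, 0], [0, 0, 0]], grip=[0, 0, 0, 0, 0, 0])

```text
clock: 18.25
tcp_pos: [0.4685, -0.0628, -0.0043]
eef_rot: [180.0, 0.0, 93.0]
ft_force: [-0.2, 0.2, -0.7]
gripper_width: 0.0008
grip_force: 0.0
```

Emit:
servo_tool(delta_pos=[[0, 0.002, 0], [0, 0.002, 0], [0, 0.002, 0], [0, 0.001, 0], [0, 0, 0]], twist=[[0, 0, 0], [0, 0, 0], [0, 0, 0], [0, 0, 0], [0, 0, 0]], grip=[0, 0, 0, 0, 0])

```text
clock: 18.75
tcp_pos: [0.4753, -0.0624, -0.0043]
eef_rot: [180.0, 0.0, 93.0]
ft_force: [-0.2, 0.2, 0.5]
gripper_width: 0.0002
grip_force: 0.0
```

```bash
python3 chk.py top12
```

```text
18.75 tcp [ 0.4753 -0.0624 -0.0043] [179.97   0.    92.98] F [-0.2  0.2  0.5] w 0.0002
delta tool [ 0.0011  0.0248 -0.0003] twist [0.0006 0.0001 0.0171]
206 .............###########################################################..................
208 .............###########################ooooooooo..oooooooo#############..................
210 ..............###############ooooooo...ooooooooooo.oooooooo#############..................
212 ..............###############oooo.oooooooooooooooooooo..ooo#############..................
214 ..............###############oooo.ooooooooooooooooooooooooo#############..................
216 ..............################ooooooooooooooooooooooooooooo##############.................
218 ..............################ooooooooooooooooooooooooooo##########.......................
220 ..............##################oooooooo############oooo#########.........................
222 ...............##....###########o.oooo#############.#ooo#################.................
224 ......................###########ooooo############...oooo################...............
[... 537 characters left out ...]
###############....................
238 ...............###########....o#....##.....................##############.................
240 .......................#.#....o....oo.........................#################...#####...
242 .......................#.....o#...##.................................############ooooo##oo
244 ......................#.#...#o....o#..........................................#####oo###oo
246 .....................##.....o#...##..............................................#oo#..#oo
248 .....................#.....#o....o...............................................#o#....o#
250 ....................###....o#...##...............................................#o#...#o.
```

The tongue has entered freely, with no force and the board unmoved; a gap of about 2 px remains.

Emit:
servo_tool(delta_pos=[[0, 0.001, 0], [0, 0.001, 0], [0, 0.001, 0], [0, 0.001, 0], [0, 0, 0]], twist=[[0, 0, 0], [0, 0, 0], [0, 0, 0], [0, 0, 0], [0, 0, 0]], grip=[0, 0, 0, 0, 0])

```text
clock: 19.3
tcp_pos: [0.479, -0.0621, -0.0043]
eef_rot: [180.0, -0.0, 93.0]
ft_force: [-0.6, 0.5, 1.7]
gripper_width: 0.0007
grip_force: 0.4
```

Emit:
servo_tool(delta_pos=[[0, 0.001, 0], [0, 0.001, 0], [0, 0.001, 0], [0, 0.001, 0], [0, 0, 0]], twist=[[0, 0, 0], [0, 0, 0], [0, 0, 0], [0, 0, 0], [0, 0, 0]], grip=[0, 0, 0, 0, 0])

```text
clock: 19.8
tcp_pos: [0.4819, -0.0617, -0.0046]
eef_rot: [-179.9, -0.0, 93.0]
ft_force: [-4.5, 0.1, 3.1]
gripper_width: 0.0004
grip_force: 2.3
```

Emit:
servo_tool(delta_pos=[[0, 0.001, 0], [0, 0.001, 0], [0, 0.001, 0], [0, 0.001, 0], [0, 0, 0]], twist=[[0, 0, 0], [0, 0, 0], [0, 0, 0], [0, 0, 0], [0, 0, 0]], grip=[0, 0, 0, 0, 0])

```text
clock: 20.3
tcp_pos: [0.4873, -0.0617, -0.0045]
eef_rot: [180.0, -0.0, 93.0]
ft_force: [-2.3, -0.6, -0.6]
gripper_width: 0.0004
grip_force: 0.9
```

Emit:
servo_tool(delta_pos=[[0, 0.001, 0], [0, 0.001, 0], [0, 0.001, 0], [0, 0.001, 0], [0, 0, 0]], twist=[[0, 0, 0], [0, 0, 0], [0, 0, 0], [0, 0, 0], [0, 0, 0]], grip=[0, 0, 0, 0, 0])

```text
clock: 20.8
tcp_pos: [0.4888, -0.0614, -0.0046]
eef_rot: [-179.7, -0.0, 93.0]
ft_force: [-7.5, -1.7, 3.9]
gripper_width: 0.0006
grip_force: 3.7
```

```bash
python3 - <<'E'
from h import *
todo([.5,-.06,-.004],92)
im=grab_frame("top"); cv2.imwrite("pics/top13.png",im); g=im.astype(float).max(2)
for y in range(144,164): print(y,g[y,318:376:6].astype(int))
g0=cv2.imread("pics/top9.png").astype(float).max(2)
print("before")
for y in range(146,160): print(y,g0[y,318:376:6].astype(int))
E
```

```text
20.8 tcp [ 0.4888 -0.0614 -0.0046] [-1.7974e+02 -2.0000e-02  9.3010e+01] F [-7.5 -1.7  3.9] w 0.0006
delta tool [ 0.0009  0.0112 -0.0007] twist [-0.0045 -0.0003  0.0176]
144 [176 177 182 182 182 178 175 186 185 181]
145 [181 184 183 179 177 172 168 181 182 183]
146 [184 181 179 177 173 172 167 179 174 172]
147 [179 177 175 174 174 167 163 154 133 131]
148 [178 180 175 169 164 134 126 110  90  89]
149 [175 174 151 131 127  89  82  88  82 103]
150 [142 134 109  81  88  86  87  85  83 111]
151 [ 94  82  85  83  89  86  88  83  81 113]
152 [ 85  86  85  87  84  87  84  80  82 106]
153 [87 86 89 87 80 82 84 82 81 97]
154 [88 88 86 87 70 84 84 80 83 99]
155 [ 87  87  86  86 101  80  84  81  82  95]
156 [ 89  85  87  83 163  83  83  79  78  89]
157 [ 86  88  87  86 195  80  82  76  78  87]
158 [ 88  85  82  86 196  79  83  78  75  83]
159 [ 86  85  82  85 195  75  75  77  79  86]
160 [ 85  86  82  81 190  78  77  81  79  85]
161 [ 83  81  77  80 153  78  78  76  79  84]
162 [ 85  81  78  77 102  82  78  81  79  83]
163 [82 80 77 77 78 80 82 82 78 82]
before
146 [181 181 177 174 175 172 168 179 175 172]
147 [178 180 176 172 172 168 162 154 133 132]
148 [176 177 174 169 164 134 127 109  90 102]
149 [175 173 153 130 127  92  86 113 149 148]
150 [140 133 109  85  99 129 139 161 191 175]
151 [ 94  86 108 141 159 177 170 182 184 161]
152 [114 141 154 180 191 190 163 159 140 127]
153 [152 177 178 182 180 161 129 109  95 103]
154 [162 177 160 154 140 108  93  89  84 100]
155 [145 146 120 108  92  88  86  85  83  95]
156 [116  99  93  90  85  84  83  83  80  89]
157 [89 90 89 86 79 81 80 83 82 89]
158 [88 90 90 85 73 82 82 85 81 88]
159 [ 90  85  86  82 122  82  85  83  81  90]
```

The gap to the fence has closed in all columns. Ease off the downward component and build up the push.

Emit:
servo_tool(delta_pos=[[0, 0.0005, -0.0005], [0, 0, 0], [0, 0, 0]], twist=[[0, 0, 0], [0, 0, 0], [0, 0, 0]], grip=[0, 0, 0])

```text
clock: 21.15
tcp_pos: [0.4889, -0.0609, -0.0046]
eef_rot: [-179.7, -0.1, 93.0]
ft_force: [-7.0, 1.4, 1.3]
gripper_width: 0.0006
grip_force: 3.2
```

Emit:
servo_tool(delta_pos=[[0, 0.0005, 0], [0, 0, 0], [0, 0, 0]], twist=[[0, 0, 0], [0, 0, 0], [0, 0, 0]], grip=[0, 0, 0])

```text
clock: 21.45
tcp_pos: [0.4889, -0.0609, -0.0046]
eef_rot: [-179.7, -0.1, 93.0]
ft_force: [-7.5, -0.4, 2.7]
gripper_width: 0.0005
grip_force: 3.9
```

Emit:
servo_tool(delta_pos=[[0, 0.001, 0], [0, 0, 0], [0, 0, 0]], twist=[[0, 0, 0], [0, 0, 0], [0, 0, 0]], grip=[0, 0, 0])

```text
clock: 21.75
tcp_pos: [0.4889, -0.0609, -0.0046]
eef_rot: [-179.5, -0.1, 93.0]
ft_force: [-10.1, 0.2, 5.9]
gripper_width: 0.0002
grip_force: 5.2
```

Emit:
servo_tool(delta_pos=[[0, 0.001, -0.0003], [0, 0, 0], [0, 0, 0]], twist=[[0, 0, 0], [0, 0, 0], [0, 0, 0]], grip=[0, 0, 0])

```text
clock: 22.05
tcp_pos: [0.4888, -0.0608, -0.0046]
eef_rot: [-179.4, -0.1, 93.0]
ft_force: [-12.2, -1.2, 6.6]
gripper_width: 0.0006
grip_force: 6.1
```

Push is about 12 N, but there is 6 N of bearing down. Lift the command to make the push level.

Emit:
servo_tool(delta_pos=[[0, 0, -0.001], [0, 0, 0], [0, 0, 0]], twist=[[0, 0, 0], [0, 0, 0], [0, 0, 0]], grip=[0, 0, 0])

```text
clock: 22.35
tcp_pos: [0.4891, -0.0599, -0.0044]
eef_rot: [-179.5, -0.2, 93.0]
ft_force: [-8.0, 1.2, -1.6]
gripper_width: 0.0005
grip_force: 4.1
```

Emit:
servo_tool(delta_pos=[[0, 0, -0.0005], [0, 0, 0], [0, 0, 0]], twist=[[0, 0, 0], [0, 0, 0], [0, 0, 0]], grip=[0, 0, 0])

```text
clock: 22.65
tcp_pos: [0.4891, -0.0598, -0.004]
eef_rot: [-179.5, -0.2, 93.0]
ft_force: [-7.9, 0.6, -1.2]
gripper_width: 0.0004
grip_force: 4.0
```

```bash
python3 - <<'E'
from h import *
F=[]
for i in range(4):
    im=grab_frame("top"); s=observe(); F.append(s["ft_force"])
print(np.mean(F,0),s["tcp_pos"],s["eef_rot"],s["clock"],s["ft_torque"])
cv2.imwrite("pics/top14.png",im); sc=grab_frame("scene"); cv2.imwrite("pics/scene14.png",sc)
cv2.imwrite("pics/c14.png",np.hstack([cv2.resize(im[130:240,300:390],(400,489),interpolation=2),cv2.resize(sc[150:260,270:360],(400,489),interpolation=2)]))
g=im.astype(float).max(2)
for n,ys,a,b in(("boardL",range(158,208,3),308,325),("boardR",range(158,208,3),370,384),("hookL",range(160,225,3),296,309),("hookR",range(160,225,3),378,392)):
    try:
        z=.042 if n[0]=="b" else .018; p=line(g,ys,a,b,z); print(n,np.degrees(p[0]).round(2),np.polyval(p,.62).round(4))
    except Exception as e: print(n,e)
E
```

```text
[-8.56856309  1.21993636 -1.21750713] [ 0.48906236 -0.05981445 -0.0040106 ] [-179.46586617   -0.18695187   92.98918143] 22.85 [ 0.15777382  1.54349508 -0.03081703]
boardL 2.41 0.0176
boardR 2.47 -0.1327
hookL -1.78 0.0532
hookR -0.28 -0.1526
```

View pics/c14.png

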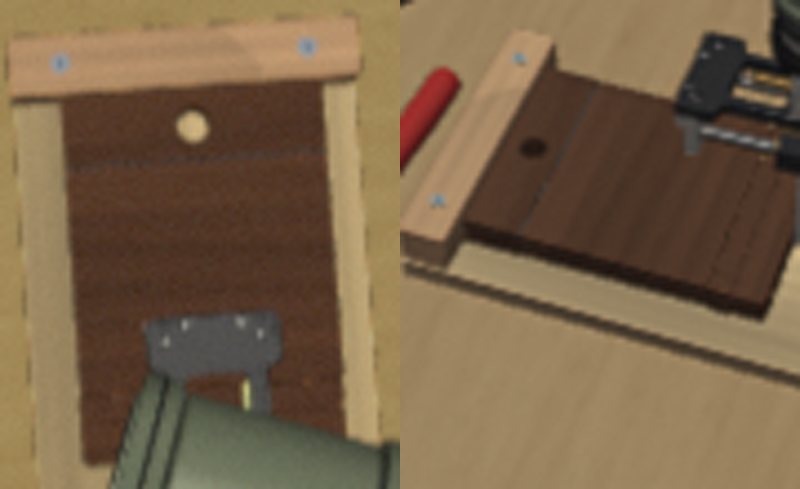

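Joint appears closed (in the scene crop only a thin seam shows at about (350,205) px) and the board is flat on the fence. Restore 12 N and check the fence angle.

Emit:
servo_tool(delta_pos=[[0, 0.001, 0], [0, 0.0005, 0], [0, 0, 0], [0, 0, 0]], twist=[[0, 0, 0], [0, 0, 0], [0, 0, 0], [0, 0, 0]], grip=[0, 0, 0, 0])

```text
clock: 23.3
tcp_pos: [0.4891, -0.0594, -0.0044]
eef_rot: [-179.3, -0.2, 93.0]
ft_force: [-10.7, 1.0, -0.5]
gripper_width: 0.0007
grip_force: 5.1
```

```bash
cat > fc.py <<'E'
from h import *
import sys
F=[]
for i in range(6):
    im=grab_frame("top"); s=observe(); F.append(s["ft_force"])
print("F",np.mean(F,0).round(2),s["tcp_pos"].round(4),s["eef_rot"].round(2),s["clock"])
cv2.imwrite(f"pics/{sys.argv[1]}.png",im)
g=im.astype(float).max(2)
p=line(g,range(158,208,2),308,325,.042); q=line(g,range(158,208,2),370,384,.042); print("board",np.degrees([p[0],q[0]]).round(2))
T=g.T
def hl(xs,a,b,z):
    P=px2w("top",[edge(T,x,a,b)[::-1] for x in xs],z); c=np.polyfit(P[:,1],P[:,0],1); return (-np.degrees(c[0])).round(2),np.polyval(c,-.06).round(4),np.abs(P[:,0]-np.polyval(c,P[:,1])).max().round(4)
print("fence near edge",hl(range(320,372,2),143,154,.052))
b=im[:,:,0].astype(float); b2=b.T
def hl2(xs,a,bb,z):
    P=px2w("top",[edge(b2,x,a,bb)[::-1] for x in xs],z); c=np.polyfit(P[:,1],P[:,0],1); return (-np.degrees(c[0])).round(2),np.abs(P[:,0]-np.polyval(c,P[:,1])).max().round(4)
print("fence far edge",hl2(range(306,378,2),130,144,.052))
for n,a,bb,ys in(("hL",301,314,range(158,300,3)),("hR",378,394,range(158,300,3))):
    r=[]
    for y in ys:
        try: r.append(edge(b,y,a,bb))
        except IndexError: pass
    P=px2w("top",r,.018); c=np.polyfit(P[:,0],P[:,1],1)
    for _ in range(6): k=np.abs(P[:,1]-np.polyval(c,P[:,0]))<.004; c=np.polyfit(P[k,0],P[k,1],1)
    print(n,np.degrees(c[0]).round(2),k.sum(),len(k))
E
python3 fc.py top15
```

```text
F [-10.19   1.1   -0.38] [ 0.4891 -0.0594 -0.0044] [-179.31   -0.23   93.  ] 23.6
board [2.23 2.26]
fence near edge (np.float64(2.05), np.float64(0.7118), np.float64(0.0009))
fence far edge (np.float64(1.95), np.float64(0.0079))
hL 2.05 39 48
hR -2.86 22 48
```

Emit:
servo_tool(delta_pos=[[0, 0.0005, 0], [0, 0.0005, -0.0002], [0, 0, 0], [0, 0, 0], [0, 0, 0]], twist=[[0, 0, 0], [0, 0, 0], [0, 0, 0], [0, 0, 0], [0, 0, 0]], grip=[0, 0, 0, 0, 0])

```text
clock: 24.1
tcp_pos: [0.4891, -0.0592, -0.0044]
eef_rot: [-179.2, -0.3, 93.0]
ft_force: [-11.9, 1.5, 0.8]
gripper_width: 0.0003
grip_force: 6.0
```

```bash
python3 fc.py top16
```

```text
F [-12.16   1.33   1.3 ] [ 0.4891 -0.0592 -0.0044] [-179.18   -0.25   93.01] 24.4
board [2.11 2.28]
fence near edge (np.float64(2.1), np.float64(0.7118), np.float64(0.0008))
fence far edge (np.float64(1.78), np.float64(0.008))
hL 1.98 39 48
hR -2.92 24 48
```

Force is 12.2 N and level, and the board (2.2°) matches the fence (2.1°). One last numeric check that the joint is closed: the total length should be 210 mm.

```bash
python3 - <<'E'
from h import *
im=cv2.imread("pics/top16.png"); g=im.astype(float).max(2); T=g.T
for x in range(319,327):
    b=edge(T,x,224,240)[::-1]; a=edge(T,x,143,154)[::-1]
    B=px2w("top",[b],.042)[0]; A=px2w("top",[a],.052)[0]; print(x,np.round(b,1),"len",round((A-B)[0]*1000,1), end=" | ")
sc=cv2.imread("pics/scene14.png"); print()
# seam rows visible in scene: darkness profile across the joint along board axis, near the left edge
M=np.radians(2.2); u=np.array([np.cos(M),np.sin(M),0]); v=np.array([-np.sin(M),np.cos(M),0])
o=np.array([.5016,-.0625,.042])
for w in(.066,.055):
    P=[o+u*t/1000+v*w for t in range(-10,60,2)]; q=w2px("scene",P)
    print(w,cv2.remap(sc.max(2),q[:,0].astype(np.float32)[None],q[:,1].astype(np.float32)[None],1)[0].tolist())
E
```

```text
319 [319.  234.2] len 210.7 | 320 [320.  234.3] len 211.1 | 321 [321.  234.4] len 211.6 | 322 [322.  234.4] len 211.5 | 323 [323. 234.] len 210.4 | 324 [324.  233.8] len 209.8 | 325 [325. 235.] len 212.8 | 326 [326. 233.] len 207.9 | 
0.066 [177, 175, 166, 127, 88, 63, 69, 75, 77, 76, 77, 81, 82, 83, 81, 79, 75, 71, 75, 77, 76, 77, 77, 77, 74, 74, 80, 80, 79, 79, 78, 77, 75, 75, 76]
0.055 [180, 179, 170, 133, 81, 57, 63, 75, 76, 76, 77, 81, 83, 84, 83, 81, 78, 76, 77, 79, 80, 80, 80, 80, 79, 77, 78, 79, 79, 78, 77, 76, 75, 75, 74]
```

The total length is 210.7 mm, so the joint is closed, square and held at about 12 N. I'm handing it in.

```bash
python3 -c "
from station import *
print(observe()['ft_force']); print(finish_job())"
```

```text
[-12.04463463   2.08016017   0.54930269]
the job is handed in; nothing more can be done
None
```

The cap is on and the joint measures closed. The board sits square against the fence to within about 0.1–0.2°, and the arm is holding a level push of about 12 N within a few millimetres of the cap's middle; the case, glass and screwdriver were not touched.

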